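Pull down the dispenser hatch with the hook pole and catch the balls in the pail

TASK

Stand the open pail upright on the round grey spot under the dispenser's hatch. Then pick up the hook pole, hook it into the eye of the hatch and swing the hatch all the way down, so that all four balls roll off it into the pail; do not touch the hatch with the gripper. Finally lay the pole back down flat on the bench, leaving the hatch down, the pail standing there with the balls in it, and the other things where they are.

Things in the scene. Friction and masses are not known exactly. Their poses are not given: they have to be found in the camera images.
- dispenser: White open-topped hopper, 90 x 90 mm, walls 280 to 358 mm above the bench, on two grey legs (y = +-53 to 61, x = 42 to 88 mm; feet x = 27 to 97, out to y = +-83 mm), fixed. Origin on the bench under the middle of the front wall; x points away from the robot, y to its left, z up. The hatch hinge runs along y at x = 90, z = 280 mm; the space below the hatch is open to the front.
- drop_spot (a point): Centre of the flat round grey spot (124 mm across, no thickness to speak of) on the bench under the hatch's end, at x = -75, y = 0, z = 0 mm in the dispenser's frame, where the pail shall stand.
- hatch (a joint): Angle of the hatch, the hopper's aluminium floor: 0 closed (level); grows as its front end swings down; stop at 0.80 rad. Stiff: stays where left; pulling the eye down takes 2 to 4 N. Plate 5 mm thick, 98 mm wide, 125 mm long from the hinge, so it juts 35 mm out in front of the front wall, with low side rails there. Balls begin to roll out at about 0.35 rad, four in a rush.
- eye (a point): Centre of the upright steel ring at the hatch's front right corner as the robot sees it. Moves with the hatch, 142 mm from the hinge line. Hole 32 mm across, facing left and right (dispenser's y); wire 6 mm. In the dispenser's frame: closed x = -52, y = -62, z = 280 mm; fully down x = -9, z = 178 mm.
- pole: Hook pole, 200 mm, 0.15 kg, lying flat. Wooden handle 90 long, 22 wide, 28 mm high, then a 9 mm round steel shaft, its end bent square to the left. Origin under the middle of the handle; x along the shaft to the hook, y to the side the hook points to, z up as it lies. Shaft axis at z = 14 mm; bend at x = 150 mm; the bent end runs 42 mm along +y and ends in a 13 mm ball.
- hook (a point): Point on the bent end of the pole, at x = 150, y = 24, z = 14 mm in the pole's frame: the part that belongs inside the eye.
- pail: Small open white plastic pail, 136 mm across, 145 mm high, 0.28 kg, empty, with ears at y = +-70 mm. Origin at the centre of its underside, z up. Grip its wall from above, one finger inside, on its own -x or +x side, where the rim lies 60 to 68 mm from the axis and takes about 5 to 10 mm between the fingers.
- ball0_center (a point): Centre of one of four white plastic balls, 36 mm in diameter, 25 g, lying in the hopper on the closed hatch.
- ball1_center (a point): Centre of the second ball, like the first.
- ball2_center (a point): Centre of the third ball, like the first.
- ball3_center (a point): Centre of the fourth ball, like the first.
- bottle: Bystander: white bottle with a blue screw cap, 68 mm across, 165 mm high. Origin under its centre. Leave it.
- jar: Bystander: white screw-lid pot with a blue lid, 72 mm across, 85 mm high. Origin under its centre. Leave it.
- tall_pot: Bystander: white screw-lid pot, 100 mm across, 140 mm high. Origin under its centre. Leave it.
- tape: Bystander: roll of beige tape lying flat, 68 mm across, 18 mm high. Origin under its centre. Leave it.

How it is judged:
On the way, in this order (a step that is already met when the one before it is completed fails the run):
1. the pail stands upright and released on the spot under the closed hatch (horizontal distance between pail and drop_spot below 0.04 m and height (world z) of pail below 0.008 m and angle between pail's own z axis and vertical below 0.1 rad and contact force between the fingers and pail below 0.1 N and value of joint hatch below 0.1 rad), for 0.2 s.
2. the hook is in the eye and has begun to swing the hatch down (distance between hook and eye below 0.03 m and contact force between pole and hatch above 0.3 N and value of joint hatch above 0.15 rad), for 0.05 s.
3. the hatch is all the way down with the hook still in the eye (distance between hook and eye below 0.03 m and value of joint hatch above 0.7 rad), for 0.05 s.
At the end, for the whole second after the job is handed in: The hatch is down past 0.7 rad (stop at 0.8); the pail stands upright on the bench within 60 mm of the spot's centre, at rest, with all four balls inside it; the pole lies flat and still on the bench (its origin under 35 mm and its hook under 40 mm high) (value of joint hatch above 0.7 rad and horizontal distance between pail and drop_spot below 0.06 m and height (world z) of pail below 0.008 m and angle between pail's own z axis and vertical below 0.1 rad and linear speed of each of pail, pole below 0.03 m/s and horizontal distance between each of ball0_center, ball1_center, ball2_center, ball3_center and pail below 0.065 m and height (world z) of each of ball0_center, ball1_center, ball2_center, ball3_center below 0.12 m and height (world z) of pole between -0.01 and 0.035 m and height (world z) of hook between -0.01 and 0.04 m); the robot touches nothing.
It fails at once if the gripper or the arm touches the hatch (contact force between any of the fingers, the arm and hatch above 0.5 N).
It fails at once if a bystander is moved by more than 40 mm (distance of any of bottle, jar, tall_pot, tape from where it was at the start of the episode above 0.04 m).
It also fails if it takes over 67 s, if anything falls off the work surface, if the arm or the gripper's body presses on something with over 40 N, if the wrist force passes 120 N, or if a joint passes its speed limit or range.

ROBOT

A 6-joint arm with a two-finger parallel gripper is mounted at the origin on a cart in front of the work surface, level with it; the furniture and walls round the work are solid. World frame = base frame: x ahead of the robot, y to its left, z up, the work surface at z = 0. Lengths are in m, angles in rad, forces in N, time in s.
With the tool pointing down it reaches from about 0.35 to 0.775 m from the base axis. Payload 7.3 kg.
Tool frame: the origin (TCP) lies on the centre line of the jaws, within the pads' length; the fingertips stand 17 mm ahead of it and the grasp point (between the pads) lies 2 mm behind it (robot.tcp_to_tips is the distance from the TCP to the fingertips, in m); z points along the fingers, y is the line along which they close (so a half turn about z gives the same grasp; the last joint's range is limited). The gripper opens to 92 mm and grips with 3 to 60 N. Pads are 19 mm wide; open, the fingers measure 130 mm over their backs; the gripper's body (75 mm by 190 mm) begins 47 mm behind the grasp point.
Start: joints at [1.092, 0.342, 1.524, -0, 1.275, -0.146], TCP at [0.171, 0.496, 0.244] pointing down, gripper open.
Joint ranges: [-2.53, 2.53], [-0.77, 2.02], [0.04, 2.7], [-1, 4.14], [0.28, 2.66], [-3.11, 3.11]. Speed limits (rad/s): [2.57, 2.57, 3.14, 3.14, 3.14, 3.14].

INTERFACE

Orientations are given as [roll, pitch, yaw] about the fixed x, y, z axes, in that order (R = Rz(yaw) Ry(pitch) Rx(roll)).
In Python, from cell import robot gives the robot as it stands. The module is installed in compiled form; this text tells all that it offers.
- The arm moves only by the tool carry_out, never from a script. Its argument "commands" is a list of rows, each a list of 3 entries, a list of its own where there are three numbers: the shift along the tool's x, y, z in m, then the turn about the tool's z in rad, then the opening, from 0 (shut) to 1 (fully open). In form: [[[dx, dy, dz], yaw, claw], ...]. A call has 1 to 20 rows; each row shifts and turns the commanded pose from where the row before left it, along the tool's axes as they then stand; what a row does not reach is not made up. A row lasts 1/8 s, in which the tool goes at most 62.5 mm and 10.7 degrees, less where a joint would pass 70% of its speed; a pose out of reach is approached as far as the arm can. A call is refused whole if a number of a shift passes 0.0625 or a number of a turn 0.188, either way. A call with a gripper value outside its range is refused whole. The fingers move at their own pace and stop on an object; "newtons" is the grip in N (left out, the last holds). Time passes only in rows, so rows that do not move let the fingers close. It gives the time, the measured TCP pose, the force, the opening and the grip force at its end, in the units of the state.
- robot.observe(): the state, without advancing time (a new reading comes with each control period).
- robot.read_camera(name): name is "scene" or "top" or "wrist"; returns a dict with "pixels" (420x560x3 uint8, red, green, blue), "fx", "fy", "cx", "cy" (pixels), "view" (4x4, takes a point from world to camera coordinates); the wrist camera has in their place "T_tool_cam" (4x4, takes a point from camera to tool coordinates, whose origin is the TCP and whose axes are the flange's). Camera axes: x right, y up, looking along -z (the intrinsics and any distortion apply to the point x, -y, -z); pixel columns grow to the right and rows downward; lengths in m; the calibration is good to about 2 mm. A picture is of the moment at which its call begins: read the wrist's pose just before it. There is no depth.
- robot.hand_in(): hands the job in; it is judged then, once.
Trained networks look in a picture, given as the dict that the camera call returned (one of the last four; its "shot" number tells which), for a name from the list of things; names that differ only in an ending like _2 or _b are one class to them, and where a whole thing is asked for, a point or a joint stands for the part that bears it (a point fixed in the world has none). Each returns a list of dicts, best first, with "p" (0 to 1); they miss things now and then, are a little off and sometimes report something else, mostly with a low value. They report only what shows in the picture. A call takes as long as a camera call.
- robot.find_in(picture, name): "at" ([column, row] in pixels, amid what is visible of it).
- robot.tip_of(picture, name): "at" ([column, row] in pixels: a listed point, or the origin of a listed thing).
The state is a dict: "time": time; "qpos": joint angles; "qvel": joint speeds; "joint_efforts": joint torques, N m; "tool_pos": TCP position; "tool_rot": TCP orientation; "contact_force": force on the tool from outside, world axes, zero at the start; "torque": the same for the moment, N m; "opening": finger opening in m; "grip_force": force on a finger pad.
Only numpy, scipy, OpenCV 4.12 (cv2) and the standard library are available. Lean on these libraries where they do the work, as an engineer would, in place of code of your own. Each camera call takes 0.05 s, during which the arm holds its last target. There are 200 camera calls.

## Working session

There is one attempt and no reset: what is moved stays moved. The work goes in short steps, Python scripts to look and compute and a tool call to move; the robot and the scene stay as the last step left them, time stands still between calls to the robot, and variables do not carry over. Pictures are saved under pics/ and viewed, at most 10 in all, crops included, and the job is handed in when it is done.

Besides the shell and the picture viewer there is one more tool, called after "Call:" as name([rows], argument=value, ...), one row to a line, values as JSON. carry_out: Moves the arm, as the interface text tells. Its arguments: {"type":"object","properties":{"commands":{"type":"array"},"newtons":{"type":"number"}},"required":["commands"]}

```bash
mkdir -p pics; cat > h.py <<'E'
import numpy as np, cv2
from cell import robot
def look(cam,names,fn=None,kind='tip'):
    o=robot.observe(); p=robot.read_camera(cam); out={}
    for n,k in names:
        r=(robot.tip_of if k=='t' else robot.find_in)(p,n)
        out[n,k]=[(np.round(d['at'],1).tolist(),round(d['p'],2)) for d in r[:2]]
    if fn: cv2.imwrite('pics/'+fn,p['pixels'][:,:,::-1])
    return o,p,out
def view(p,o=None):
    if 'view' in p: return np.array(p['view'])
    from scipy.spatial.transform import Rotation as R
    T=np.eye(4); r=np.array(o['tool_rot'])
    T[:3,:3]=R.from_euler('xyz',r).as_matrix() if r.size==3 else r; T[:3,3]=o['tool_pos']
    return np.linalg.inv(T@np.array(p['T_tool_cam']))
def ray(p,at,o=None):
    V=view(p,o); K=np.array([[p['fx'],0,p['cx']],[0,p['fy'],p['cy']],[0,0,1]])
    D=np.array(p.get('distortion',np.zeros(5)),float)
    u,v=cv2.undistortPoints(np.array([[at]],float),K,D)[0,0]
    d=V[:3,:3].T@np.array([u,-v,-1]); c=-V[:3,:3].T@V[:3,3]
    return c,d
def atz(p,at,z,o=None):
    c,d=ray(p,at,o); return np.round(c+d*(z-c[2])/d[2],4)
def proj(p,X,o=None):
    x=view(p,o)@np.append(X,1); return np.round([p['cx']+p['fx']*x[0]/-x[2],p['cy']-p['fy']*x[1]/-x[2]],1)
def tri(rs):
    A=np.zeros((3,3));b=np.zeros(3)
    for c,d in rs:
        d=d/np.linalg.norm(d);M=np.eye(3)-np.outer(d,d);A+=M;b+=M@c
    return np.round(np.linalg.solve(A,b),4)
E
python3 - <<'E'
from h import *
N=[(n,'t') for n in 'dispenser drop_spot eye pole hook pail bottle jar tall_pot tape'.split()]
P={}
for c in ('scene','top'):
    o,p,out=look(c,N,c+'0.png'); P[c]=(p,out)
    print(c,[k for k in p],p['fx'],p['cx'],p['cy'])
    for k,v in out.items(): print(k,v, atz(p,v[0][0],{'eye':.28,'pole':0,'hook':.014}.get(k[0],0)) if v else '')
for n in N:
    a,b=P['scene'][1][n],P['top'][1][n]
    if a and b: print(n,tri([ray(P['scene'][0],a[0][0]),ray(P['top'][0],b[0][0])]))
print(robot.observe())
a=np.hstack([P[c][0]['pixels'] for c in P]); cv2.imwrite('pics/both.png',cv2.resize(a,(800,300))[:,:,::-1])
E
```

```text
scene ['pixels', 'fx', 'fy', 'cx', 'cy', 'view', 'shot'] 396.59084566859565 280.4439482201741 206.5853227389313
('dispenser', 't') [([264.6, 235.5], 0.95)] [0.6386 0.0452 0.    ]
('drop_spot', 't') [([249.4, 248.1], 0.8)] [0.5613 0.0531 0.    ]
('eye', 't') [([271.2, 171.3], 0.69)] [ 0.5765 -0.014   0.28  ]
('pole', 't') [] 
('hook', 't') [([325.9, 270.6], 0.58)] [ 0.5736 -0.1961  0.014 ]
('pail', 't') [([394.0, 350.9], 0.73), ([163.8, 238.2], 0.59)] [ 0.4194 -0.4372  0.    ]
('bottle', 't') [([343.3, 250.1], 0.97)] [ 0.6989 -0.2005  0.    ]
('jar', 't') [([410.7, 283.7], 0.6)] [ 0.6586 -0.4168  0.    ]
('tall_pot', 't') [([378.5, 264.5], 0.75)] [ 0.69   -0.3146  0.    ]
('tape', 't') [([392.8, 354.9], 0.68)] [ 0.4074 -0.4377  0.    ]
top ['pixels', 'fx', 'fy', 'cx', 'cy', 'view', 'shot'] 393.5644515008485 281.65180501091993 204.41761075929193
('dispenser', 't') [([256.0, 187.6], 0.97)] [0.6198 0.0475 0.    ]
('drop_spot', 't') [([253.1, 208.5], 0.62)] [0.5461 0.0569 0.    ]
('eye', 't') [([270.0, 191.0], 0.71)] [ 0.5718 -0.0177  0.28  ]
('pole', 't') [([346.4, 237.1], 0.69), ([237.7
[... 825 characters left out ...]
ime': 1.1, 'qpos': array([ 1.09201243e+00,  3.42023196e-01,  1.52409232e+00,  1.05916524e-05,
        1.27541441e+00, -1.46028527e-01]), 'qvel': array([-2.08882460e-04,  2.11921548e-05,  1.43580014e-03, -1.50358999e-03,
        2.31754271e-03, -2.12750435e-03]), 'joint_efforts': array([-2.02371530e-04, -4.31148827e+01, -2.44476378e+01,  7.16006896e-02,
        4.82054113e-02, -2.88689819e-05]), 'tool_pos': array([0.1714888 , 0.49622066, 0.24373115]), 'tool_rot': array([ 3.14152912e+00, -8.97720525e-07,  2.80883421e+00]), 'contact_force': array([ 0.5229208 , -0.80948054,  0.18980997]), 'torque': array([ 0.00892439, -0.02914562, -0.0361293 ]), 'grip_force': 0.0, 'opening': 0.09218737141122435}
```

View pics/scene0.png

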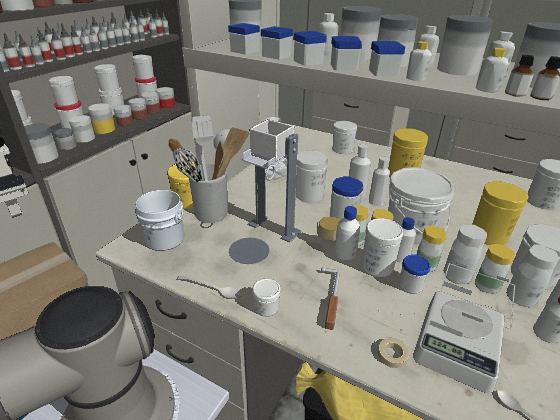

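View pics/top0.png

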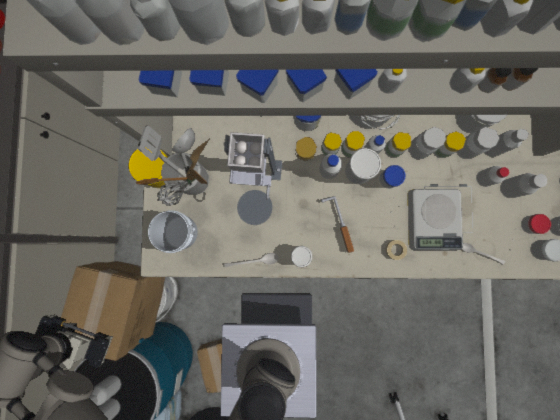

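```bash
cat >> h.py <<'E'
def shift(dw,yaw):
    "world shift -> tool shift, tool pointing down"
    c,s=np.cos(yaw),np.sin(yaw); dx,dy,dz=dw
    return np.round([c*dx+s*dy, s*dx-c*dy, -dz],4)
E
python3 - <<'E'
from h import *
o,p,out=look('wrist',[]); print(np.round(p['T_tool_cam'],3),p['fx'])
P={}
for c in ('scene','top'):
    o,p,out=look(c,[('pail','f'),('pail','t'),('pole','f'),('pole','t'),('hook','t'),('eye','t')]); P[c]=p; print(c,out)
print('origin in top',proj(P['top'],[0,0,0]),proj(P['top'],[.4,0,0]))
# rim centre from top picture rim ellipse centre ~(171,231) at z=.145
print(atz(P['top'],[171.5,230.5],.145), atz(P['scene'],[160,205],.145))
print(shift([.40-.171,.25-.496,.15],2.809))
# dispenser: hopper corners on top
t=P['top']['pixels'][120:215,215:310]; cv2.imwrite('pics/hop.png',cv2.resize(t,(570,570),interpolation=cv2.INTER_CUBIC)[:,:,::-1])
E
```

```text
[[ 0.     0.96   0.281  0.077]
 [ 1.    -0.     0.    -0.001]
 [ 0.     0.281 -0.96  -0.14 ]
 [ 0.     0.     0.     1.   ]] 316.0738375082521
scene {('pail', 'f'): [([158.2, 219.3], 0.79), ([267.6, 160.2], 0.58)], ('pail', 't'): [([165.0, 240.0], 0.95), ([265.3, 233.7], 0.68)], ('pole', 'f'): [([333.2, 306.9], 0.96)], ('pole', 't'): [([331.3, 316.8], 0.85), ([339.9, 254.6], 0.63)], ('hook', 't'): [([325.8, 272.3], 0.96)], ('eye', 't'): [([268.1, 170.1], 0.8)]}
top {('pail', 'f'): [([172.2, 232.4], 0.72)], ('pail', 't'): [([177.7, 234.8], 0.62)], ('pole', 'f'): [([342.8, 232.6], 0.78)], ('pole', 't'): [([344.8, 238.5], 0.68)], ('hook', 't'): [([328.4, 201.1], 0.86)], ('eye', 't'): [([270.6, 192.1], 0.84), ([256.0, 144.7], 0.23)]}
origin in top [268.2 370.3] [269.1 250.6]
[0.4645 0.2976 0.145 ] [0.4493 0.2832 0.145 ]
[-0.2968 -0.1578 -0.15  ]
```

View pics/hop.png

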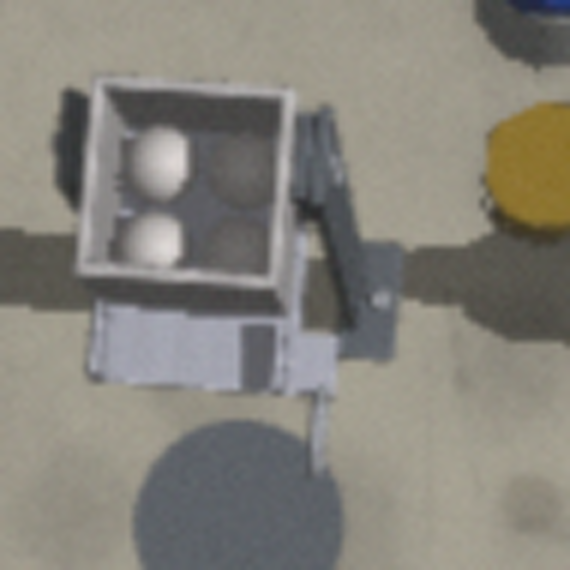

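```bash
python3 - <<'E'
from h import *
from scipy.optimize import least_squares
P={c:robot.read_camera(c) for c in ('scene','top')}
f=lambda u,v:(215+u/6,120+v/6)
obs=[('top',f(78,275),(0,.045,.358)),('top',f(283,282),(0,-.045,.358)),('top',f(97,78),(.09,.045,.358)),('top',f(295,88),(.09,-.045,.358)),
('top',f(318,432),(-.052,-.062,.28)),('top',f(238,525),(-.075,0,0)),('scene',(249.5,250.5),(-.075,0,0)),('scene',(270.5,171),(-.052,-.062,.28))]
def X(q,l):
    c,s=np.cos(q[2]),np.sin(q[2]); return np.array([q[0]+c*l[0]-s*l[1],q[1]+s*l[0]+c*l[1],l[2]])
r=least_squares(lambda q:np.concatenate([proj(P[c],X(q,l))-np.array(a) for c,a,l in obs]),[.62,.045,-.1],diff_step=1e-2,x_scale=[.1,.1,.3])
print(r.x,np.round(r.fun,1)); q=r.x
print('eye',X(q,(-.052,-.062,.28)),'down',X(q,(-.009,-.062,.178)),'spot',X(q,(-.075,0,0)))
for a,b in [((333.2,306.9),None)]: print(atz(P['scene'],a,.014))
print('pole',atz(P['scene'],(331.3,316.8),0),atz(P['top'],(344.8,238.5),0),'hook',atz(P['scene'],(325.8,272.3),.014),atz(P['top'],(328.4,201.1),.014))
print('pail',atz(P['scene'],(165,240),0),atz(P['top'],(177.7,234.8),0))
E
```

```text
[ 0.62584171  0.04403832 -0.0751219 ] [-0.2 -0.4 -0.2  0.9 -0.3 -1.2  0.7 -0.5  0.6 -0.1  0.5 -0.4 -1.  -0.2
 -0.7  1.4]
eye [ 0.56933519 -0.01388416  0.28      ] down [ 0.61221392 -0.01711136  0.178     ] spot [0.55105324 0.04966716 0.        ]
[ 0.4598 -0.2663  0.014 ]
pole [ 0.4394 -0.2711  0.    ] [ 0.4427 -0.2615  0.    ] hook [ 0.567  -0.1987  0.014 ] [ 0.571  -0.2046  0.014 ]
pail [0.4608 0.3025 0.    ] [0.4534 0.32   0.    ]
```

Call:
carry_out([
  [[0,0,-0.05],0,1],
  [[0,0,-0.05],0,1],
  [[0,0,-0.05],0,1],
  [[-0.05,-0.026,0],0,1],
  [[-0.05,-0.026,0],0,1],
  [[-0.05,-0.026,0],0,1],
  [[-0.05,-0.026,0],0,1],
  [[-0.05,-0.026,0],0,1],
  [[-0.05,-0.026,0],0,1],
  [[0,0,0],0,1],
  [[0,0,0],0,1],
])

```text
time: 3.32
tool_pos: [0.4038, 0.2509, 0.3937]
tool_rot: [3.141, -0.001, 2.808]
contact_force: [0.3, -0.0, 0.3]
opening: 0.0919
grip_force: 0.0
```

```bash
python3 - <<'E'
from h import *
o,p,out=look('wrist',[('pail','t'),('pail','f')],'w1.png'); print(out)
for c in [(.46,.305)]: print(proj(p,[*c,.145],o),proj(p,[*c,0],o))
for v in out['pail','t']: print(atz(p,v[0],0,o))
E
```

```text
{('pail', 't'): [([315.3, 183.5], 0.79)], ('pail', 'f'): [([326.2, 201.0], 0.72)]}
[327.6 207.5] [313.6 184.1]
[0.4599 0.3081 0.    ]
```

View pics/w1.png

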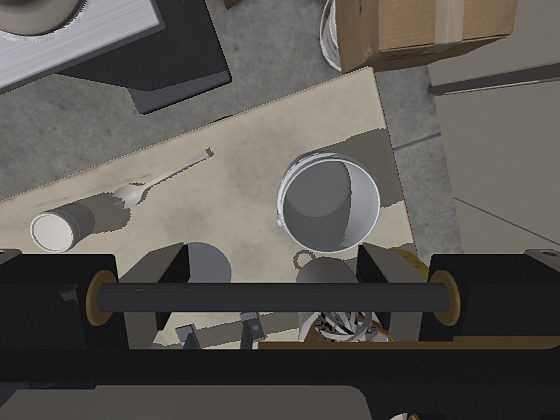

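```bash
python3 - <<'E'
from h import *
o,p,out=look('wrist',[])
a=p['pixels'][140:265,265:395]; cv2.imwrite('pics/w1c.png',cv2.resize(a,(624,600),interpolation=cv2.INTER_CUBIC)[:,:,::-1])
c=atz(p,(329,202),.145,o);print(c,proj(p,[c[0],c[1],.145],o))
for t in np.arange(0,6.28,.785): print(round(t,2),proj(p,[c[0]+.068*np.cos(t),c[1]+.068*np.sin(t),.143],o))
E
```

```text
[0.453  0.3097 0.145 ] [329. 202.]
0.0 [342.8 248. ]
0.78 [374.3 223.7]
1.57 [380.6 184.7]
2.36 [355.6 153.6]
3.14 [313.4 150.9]
3.92 [281.3 178.5]
4.71 [278.5 217.9]
5.5 [304.  245.7]
```

View pics/w1c.png

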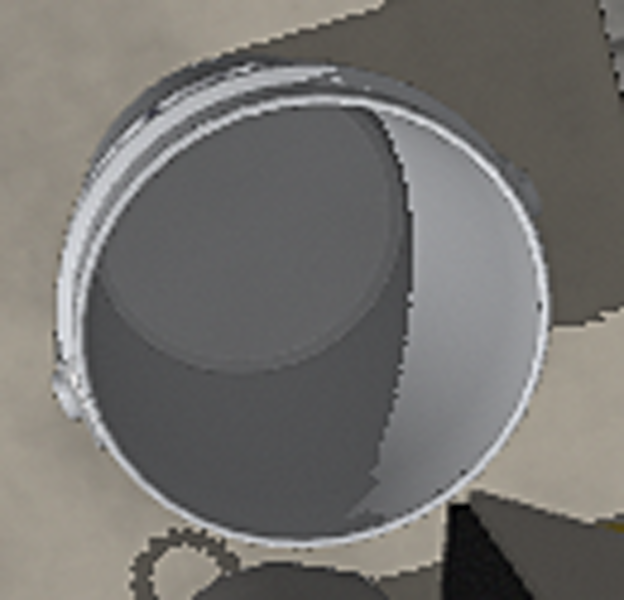

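```bash
python3 - <<'E'
from h import *
o,p,out=look('wrist',[])
f=lambda u,v:(265+u/4.8,140+v/4.8)
c=atz(p,f(311,321),.145,o); print('rim',c)
for u in [(75,321),(548,321),(311,98),(311,545)]:
    print(np.linalg.norm(atz(p,f(*u),.145,o)-c))
l=atz(p,f(65,390),.12,o); r=atz(p,f(530,195),.12,o); d=r-l; print(l,r,np.linalg.norm(d),'yaw',np.arctan2(-d[0],d[1]))
print('utensil',atz(p,(327,290),.12,o), o['tool_pos'],o['qpos'])
E
```

```text
rim [0.4596 0.3088 0.145 ]
0.06302705768160213
0.06331082056015387
0.059504621669245174
0.06513647211816126
[0.4648 0.2382 0.12  ] [0.4526 0.3785 0.12  ] 0.1408294358435054 yaw 0.08673833867598503
utensil [0.5896 0.2717 0.12  ] [0.40326904 0.25174057 0.39390516] [ 3.96508821e-01  1.73883377e-01  1.34431978e+00  2.21504662e-04
  1.62303340e+00 -8.43655524e-01]
```

Call:
carry_out([
  [[0,0,0],0.17,1],
  [[0,0,0],0.17,1],
  [[0,0,0],0.17,1],
  [[0,0,0],0.17,0.7],
  [[0,0,0],0.17,0.6],
  [[0,0,0],0.17,0.55],
  [[0,0,0],0.13,0.55],
  [[0,0,0],0,0.55],
  [[0,0,0],0,0.55],
])

```text
time: 4.7
tool_pos: [0.4038, 0.2511, 0.3938]
tool_rot: [3.141, -0.0, 1.662]
contact_force: [-0.4, -0.4, 0.3]
opening: 0.0505
grip_force: 0.0
```

Call:
carry_out([
  [[0.026,-0.002,0.03],0,0.55],
  [[0.026,-0.001,0.05],0,0.55],
  [[0,0,0.05],0,0.55],
  [[0,0,0.05],0,0.55],
  [[0,0,0.04],0,0.55],
  [[0,0,0.03],0,0.55],
  [[0,0,0.021],0,0.55],
  [[0,0,0],0,0.55],
  [[0,0,0],0,0.55],
])

```text
time: 5.82
tool_pos: [0.397, 0.3027, 0.1236]
tool_rot: [3.14, -0.001, 1.66]
contact_force: [0.7, 0.4, -0.1]
opening: 0.0507
grip_force: 0.0
```

Call:
carry_out([
  [[0,0,0],0,0],
  [[0,0,0],0,0],
  [[0,0,0],0,0],
  [[0,0,0],0,0],
  [[0,0,0],0,0],
  [[0,0,0],0,0],
], newtons=30)

```text
time: 6.58
tool_pos: [0.397, 0.3025, 0.123]
tool_rot: [3.14, -0.0, 1.659]
contact_force: [1.8, 0.5, 1.4]
opening: 0.0105
grip_force: 28.2
```

Call:
carry_out([
  [[0,0,-0.02],0,0],
  [[0,0,-0.03],0,0],
  [[-0.03,-0.0027,0],0,0],
  [[-0.036,-0.0031,0],0,0],
  [[-0.036,-0.0032,0],0,0],
  [[-0.036,-0.0032,0],0,0],
  [[-0.036,-0.0032,0],0,0],
  [[-0.036,-0.0032,0],0,0],
  [[-0.036,-0.0031,0],0,0],
  [[0,0,0],0.083,0],
  [[0,0,0],0.08,0],
  [[0,0,0],0,0],
  [[0,0,0],0,0],
])

```text
time: 8.2
tool_pos: [0.3961, 0.0555, 0.1724]
tool_rot: [-3.14, -0.0, 1.498]
contact_force: [-1.0, -0.4, -3.5]
opening: 0.0103
grip_force: 30.3
```

```bash
python3 - <<'E'
from h import *
P=[look(c,[('pail','t')]) for c in ('scene','top')]
for o,p,out in P: print(out,[atz(p,a[0],.048) for a in out['pail','t']])
E
```

```text
{('pail', 't'): [([227.5, 256.5], 0.68), ([328.2, 273.2], 0.49)]} [array([0.4519, 0.0538, 0.048 ]), array([ 0.5324, -0.2179,  0.048 ])]
{('pail', 't'): [([252.4, 236.0], 0.72)]} [array([0.4495, 0.0535, 0.048 ])]
```

Call:
carry_out([
  [[0.002,0.025,0],0,0],
  [[0.002,0.03,0],0,0],
  [[0.002,0.028,0],0,0],
  [[0,0,0.02],0,0],
  [[0,0,0.015],0,0],
  [[0,0,0.007],0,0],
  [[0,0,0.004],0,0],
  [[0,0,0],0,0],
  [[0,0,0],0,0],
])

```text
time: 9.52
tool_pos: [0.4801, 0.0551, 0.1272]
tool_rot: [3.141, -0.0, 1.496]
contact_force: [-0.1, -0.2, -2.9]
opening: 0.0104
grip_force: 30.3
```

```bash
python3 - <<'E'
from h import *
P=[look(c,[('pail','t')],c+'2.png') for c in ('scene','top')]
for o,p,out in P: print(out,[atz(p,a[0],.003) for a in out['pail','t']])
E
```

```text
{('pail', 't'): [([245.2, 251.4], 0.95)]} [array([0.5389, 0.0536, 0.003 ])]
{('pail', 't'): [([254.9, 213.3], 0.8)]} [array([0.529 , 0.0502, 0.003 ])]
```

View pics/scene2.png

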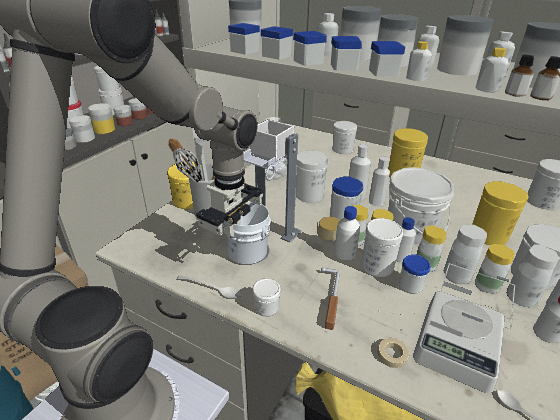

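The scene view shows the pail held upright at about (248, 240), over the spot and clear of the hatch. Next I lower it the last few mm and release it.

Call:
carry_out([
  [[0,0,0.003],0,0],
  [[0,0,0.002],0,0],
  [[0,0,0],0,0],
  [[0,0,0],0,0.3],
  [[0,0,0],0,0.5],
  [[0,0,0],0,0.5],
  [[0,0,0],0,0.5],
  [[0,0,0],0,0.5],
])

```text
time: 10.72
tool_pos: [0.4797, 0.0551, 0.1216]
tool_rot: [-3.141, -0.0, 1.496]
contact_force: [-0.4, 0.7, -0.9]
opening: 0.0457
grip_force: 0.0
```

Call:
carry_out([
  [[0,0,-0.01],0,0.5],
  [[0,0,-0.03],0,0.5],
  [[0,-0.03,-0.03],0,0.5],
  [[0,-0.05,-0.03],0,0.7],
  [[0,-0.03,-0.05],0,1],
  [[0,0,-0.05],0,1],
  [[0,0,0],0,1],
])

```text
time: 11.6
tool_pos: [0.3713, 0.0634, 0.3259]
tool_rot: [3.132, -0.0, 1.496]
contact_force: [1.2, 0.6, -0.3]
opening: 0.0812
grip_force: 0.0
```

```bash
python3 - <<'E'
from h import *
for c in ('scene','top'):
    o,p,out=look(c,[('pail','t'),('pail','f'),('eye','t')],c+'3.png')
    print(out,[atz(p,a[0],0) for a in out['pail','t']])
o,p,out=look('wrist',[('pail','t'),('pail','f')],'w3.png'); print(out,[atz(p,a[0],0,o) for a in out['pail','t']])
E
```

```text
{('pail', 't'): [([248.1, 251.4], 0.63), ([342.7, 252.6], 0.58)], ('pail', 'f'): [([247.7, 230.5], 0.94), ([265.8, 160.9], 0.48)], ('eye', 't'): [([272.6, 170.8], 0.57)]} [array([0.5462, 0.0481, 0.    ]), array([ 0.6869, -0.2033, -0.    ])]
{('pail', 't'): [([253.2, 211.7], 0.74)], ('pail', 'f'): [([251.7, 207.8], 0.56)], ('eye', 't'): []} [array([0.5348, 0.0565, 0.    ])]
{('pail', 't'): [([391.4, 169.7], 0.67)], ('pail', 'f'): [([427.8, 180.7], 0.6)]} [array([0.5413, 0.0499, 0.    ])]
```

Call:
carry_out([
  [[0,0,0],0.17,1],
  [[0,0,0],0.17,1],
  [[0,0,0],0.17,1],
  [[0,0,0],0.17,1],
  [[0,0,0],0.17,1],
  [[0,0,0],0.17,1],
  [[0,0,0],0.17,1],
  [[-0.003,0.047,0.004],0,1],
  [[-0.003,0.047,0.004],0,1],
  [[-0.003,0.047,0.004],0,1],
  [[-0.003,0.047,0.004],0,1],
  [[-0.003,0.047,0.004],0,1],
  [[-0.003,0.047,0.004],0,1],
  [[-0.003,0.047,0.004],0,1],
  [[0,0,0],0,1],
  [[0,0,0],0,1],
])

```text
time: 14.15
tool_pos: [0.4488, -0.2562, 0.2933]
tool_rot: [-3.14, 0.0, 0.306]
contact_force: [-0.7, 0.4, 0.2]
opening: 0.0918
grip_force: 0.0
```

```bash
python3 - <<'E'
from h import *
o,p,out=look('wrist',[('pole','t'),('pole','f'),('hook','t')],'w4.png'); print(o['tool_pos'],o['tool_rot'],out)
h=atz(p,out['hook','t'][0][0],.014,o);g=atz(p,out['pole','t'][0][0],0,o)
print(h,g,np.linalg.norm((h-g)[:2]),np.arctan2(h[1]-g[1],h[0]-g[0])-.1587)
E
```

```text
[ 0.44879022 -0.25620947  0.2933001 ] [-3.14021964e+00  4.71536455e-04  3.05524356e-01] {('pole', 't'): [([275.1, 182.1], 0.96)], ('pole', 'f'): [([279.1, 150.6], 0.84)], ('hook', 't'): [([261.8, 60.4], 0.72)]}
[ 0.5773 -0.2017  0.014 ] [ 0.4359 -0.2637  0.    ] 0.15439546625467993 0.25452634410140085
```

View pics/w4.png

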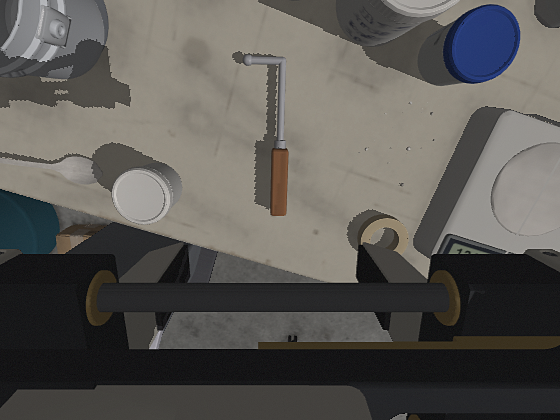

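The wrist view shows the handle from (281,150) to (279,215), the bend at (283,60) and the ball end at (248,60). I'll compute the pole's pose from these.

```bash
python3 - <<'E'
from h import *
o,p,_=look('wrist',[])
# handle centreline and shaft by colour/brightness
b=atz(p,(282.5,61),.014,o); f=atz(p,(281,150),.028,o); e=atz(p,(279.3,215),.028,o); bl=atz(p,(248.5,60.5),.014,o)
print(b,f,e,bl); 
d=b-e; yaw=np.arctan2(d[1],d[0]); d2=bl-b; print('yaw',yaw,np.arctan2(-d2[0],d2[1]),'len b-e',np.linalg.norm(d[:2]),'f-e',np.linalg.norm((f-e)[:2]))
u=np.array([np.cos(yaw),np.sin(yaw)]); O=((b[:2]-.15*u)+(f[:2]-.045*u)+(e[:2]+.045*u))/3; print('O',O)
G=O+.030*u; print('grip',G,shift([G[0]-o['tool_pos'][0],G[1]-o['tool_pos'][1],.022-o['tool_pos'][2]],o['tool_rot'][2]),'turn',o['tool_rot'][2]-yaw)
E
```

```text
[ 0.585  -0.2256  0.014 ] [ 0.4836 -0.2562  0.028 ] [ 0.4005 -0.2809  0.028 ] [ 0.573  -0.1859  0.014 ]
yaw 0.2912081495976165 0.29353531342458183 len b-e 0.19260929364908635 f-e 0.08669313698326986
O [ 0.44180511 -0.26858882]
grip [ 0.47054205 -0.25997553] [0.0192 0.0106 0.2722] turn 0.0158952158578049
```

Call:
carry_out([
  [[0.01,0.005,0.03],0.015,1],
  [[0.0095,0.0055,0.05],0,1],
  [[0,0,0.05],0,0.8],
  [[0,0,0.05],0,0.6],
  [[0,0,0.04],0,0.6],
  [[0,0,0.03],0,0.6],
  [[0,0,0.015],0,0.6],
  [[0,0,0.0065],0,0.6],
  [[0,0,0],0,0.6],
  [[0,0,0],0,0.6],
])

```text
time: 15.65
tool_pos: [0.4714, -0.2614, 0.0233]
tool_rot: [3.14, -0.001, 0.291]
contact_force: [0.5, 0.0, 0.6]
opening: 0.0551
grip_force: 0.0
```

Call:
carry_out([
  [[0,0,0],0,0],
  [[0,0,0],0,0],
  [[0,0,0],0,0],
  [[0,0,0],0,0],
  [[0,0,0],0,0],
  [[0,0,0],0,0],
], newtons=60)

```text
time: 16.4
tool_pos: [0.4707, -0.2607, 0.0222]
tool_rot: [-3.141, 0.0, 0.291]
contact_force: [-1.0, 2.1, 3.1]
opening: 0.0218
grip_force: 59.8
```

Call:
carry_out([
  [[0,0,-0.015],0,0],
  [[0,0,-0.03],0,0],
  [[0,0,-0.04],0,0],
  [[0,0,-0.045],0,0],
  [[0,0,-0.045],0,0],
  [[0,0,-0.045],0,0],
  [[0,0,-0.045],0,0],
  [[0,0,0],0.12,0],
  [[0,0,0],0.123,0],
  [[0,0,0],0.123,0],
  [[-0.01,-0.034,0],0,0],
  [[-0.01,-0.034,0],0,0],
  [[-0.01,-0.034,0],0,0],
  [[-0.01,-0.034,0],0,0],
  [[0,0,0],0,0],
  [[0,0,0],0,0],
  [[0,0,0],0,0],
])

```text
time: 18.52
tool_pos: [0.4413, -0.1233, 0.2873]
tool_rot: [3.141, -0.0, -0.076]
contact_force: [-0.7, -1.3, -1.8]
opening: 0.0212
grip_force: 59.8
```

```bash
python3 - <<'E'
from h import *
R={}
for c in ('scene','top','wrist'):
    o,p,out=look(c,[('hook','t'),('eye','t')],c+'5.png'); R[c]=(o,p,out); print(c,out)
    im=p['pixels']
print(o['tool_pos'],o['tool_rot'])
for n in ('hook','eye'):
    v=[(c,R[c]) for c in R if R[c][2][n,'t']]
    rs=[ray(r[1],r[2][n,'t'][0][0],r[0]) for c,r in v]; x=tri(rs); print(n,x,[(c,proj(r[1],x,r[0])) for c,r in v])
t=o['tool_pos']; y=o['tool_rot'][2]
H=t+np.array([.12*np.cos(y)-.024*np.sin(y),.12*np.sin(y)+.024*np.cos(y),-.008])
print('pred hook',H,[(c,proj(R[c][1],H,R[c][0])) for c in R],'eye pred',[(c,proj(R[c][1],[.5693,-.0139,.28],R[c][0])) for c in R])
a=[cv2.resize(R[c][1]['pixels'][r0:r0+70,c0:c0+100],(600,420),interpolation=cv2.INTER_CUBIC) for c,r0,c0 in [('scene',140,240),('top',160,240)]]
a=np.hstack(a); cv2.imwrite('pics/st5.png',cv2.resize(a,(800,280))[:,:,::-1])
E
```

```text
scene {('hook', 't'): [], ('eye', 't'): []}
top {('hook', 't'): [([302.8, 198.8], 0.74), ([255.0, 160.1], 0.55)], ('eye', 't'): [([268.1, 193.4], 0.67)]}
wrist {('hook', 't'): [([218.9, 3.5], 0.59)], ('eye', 't'): [([132.9, 105.4], 0.67)]}
[ 0.44112497 -0.12270645  0.28707101] [-3.14143680e+00  2.34584244e-04 -7.57604607e-02]
hook [ 0.5491 -0.1114  0.3104] [('top', array([303.9, 197.9])), ('wrist', array([210.8,  12.7]))]
eye [ 0.5564 -0.0088  0.152 ] [('top', array([269.4, 201.2])), ('wrist', array([120.3,  74.7]))]
pred hook [ 0.56259727 -0.10785785  0.27907101] [('scene', array([300.6, 183.2])), ('top', array([302.3, 194.4])), ('wrist', array([2.123e+02, 2.000e-01]))] eye pred [('scene', array([269.8, 172.4])), ('top', array([268.6, 191.9])), ('wrist', array([-19.1,   0.5]))]
```

View pics/st5.png

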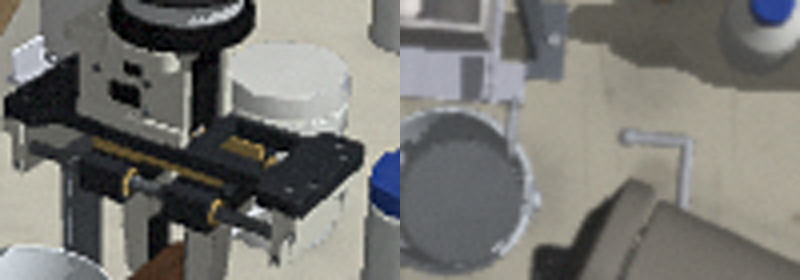

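View pics/wrist5.png

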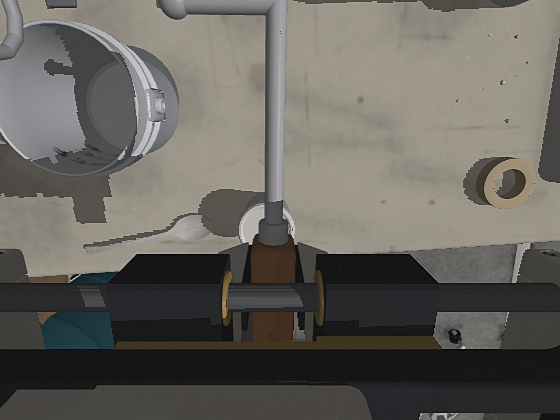

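Call:
carry_out([
  [[0.001,-0.025,-0.003],0,0],
  [[0,-0.022,0],0,0],
  [[0,0,0],0,0],
  [[0,0,0],0,0],
])

```text
time: 19.48
tool_pos: [0.4457, -0.076, 0.2902]
tool_rot: [3.141, -0.0, -0.075]
contact_force: [-1.0, 0.3, -2.0]
opening: 0.0216
grip_force: 59.8
```

```bash
python3 - <<'E'
from h import *
R={}
for c in ('top','wrist'):
    o=robot.observe(); p=robot.read_camera(c); R[c]=p
o=robot.observe(); print(o['tool_pos'],o['tool_rot'])
q=[.62584,.04404,-.07512]
def X(l):
    c,s=np.cos(q[2]),np.sin(q[2]); return np.array([q[0]+c*l[0]-s*l[1],q[1]+s*l[0]+c*l[1],l[2]])
w=R['wrist']['pixels'].copy()
for rr,col in ((.016,(255,0,0)),(.022,(0,255,0))):
  for t in np.linspace(0,2*np.pi,60):
    u=proj(R['wrist'],X((-.052+rr*np.cos(t),-.062,.28+rr*np.sin(t))),o)
    cv2.circle(w,(int(u[0]),int(u[1])),0,col,-1)
t=R['top']['pixels'][170:220,250:325]
a=np.hstack([cv2.resize(w[0:110,0:165+110],(500,200),interpolation=cv2.INTER_NEAREST),cv2.resize(t,(300,200),interpolation=cv2.INTER_CUBIC)])
cv2.imwrite('pics/st6.png',a[:,:,::-1])
E
```

```text
[ 0.44563632 -0.07622371  0.29015546] [ 3.14141341e+00  4.84167075e-05 -7.58136374e-02]
```

View pics/st6.png

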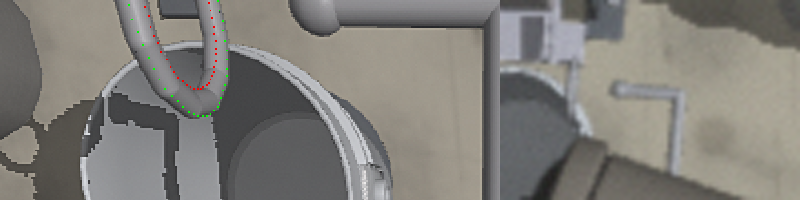

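Call:
carry_out([
  [[-0.001,-0.008,0],0,0],
  [[0,-0.01,0],0,0],
  [[0,-0.01,0],0,0],
  [[0,-0.01,0],0,0],
  [[0,-0.008,0],0,0],
  [[0,0,0],0,0],
  [[0,0,0],0,0],
])

```text
time: 20.45
tool_pos: [0.4481, -0.0297, 0.2902]
tool_rot: [3.141, 0.0, -0.075]
contact_force: [-0.3, -0.3, -1.6]
opening: 0.0215
grip_force: 59.8
```

```bash
python3 - <<'E'
from h import *
R={}
for c in ('top','wrist'): R[c]=robot.read_camera(c)
t=R['top']['pixels'][170:220,230:305]; w=R['wrist']['pixels'][0:110,60:335]
a=np.hstack([cv2.resize(w,(500,200)),cv2.resize(t,(300,200),interpolation=cv2.INTER_CUBIC)])
cv2.imwrite('pics/st7.png',a[:,:,::-1])
E
```

```text
(no output)
```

View pics/st7.png

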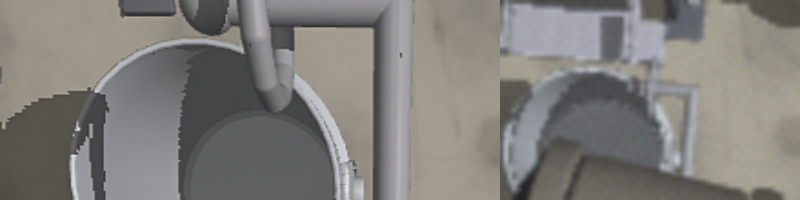

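Call:
carry_out([
  [[0,0,0.007],0,0],
  [[0.001,0,0.007],0,0],
  [[0.001,0,0.007],0,0],
  [[0.001,0,0.007],0,0],
  [[0.0015,0,0.007],0,0],
  [[0.002,0,0.007],0,0],
  [[0,0,0],0,0],
])

```text
time: 21.42
tool_pos: [0.4546, -0.03, 0.2476]
tool_rot: [-3.141, 0.001, -0.075]
contact_force: [0.4, -1.0, -0.3]
opening: 0.0215
grip_force: 59.8
```

```bash
cat > chk.py <<'E'
from h import *
q=[.62584,.04404,-.07512]
def X(l):
    c,s=np.cos(q[2]),np.sin(q[2]); return np.array([q[0]+c*l[0]-s*l[1],q[1]+s*l[0]+c*l[1],l[2]])
for c in ('top','wrist','scene'):
    o,p,out=look(c,[('hook','t'),('eye','t')]); print(c,out[('hook','t')][:1],out[('eye','t')][:1])
    t=np.array(o['tool_pos']); y=o['tool_rot'][2]
    H=t+np.array([.12*np.cos(y)-.024*np.sin(y),.12*np.sin(y)+.024*np.cos(y),-.008])
    print('  pred hook',proj(p,H,o),[(a,proj(p,X((.09-.142*np.cos(a),-.062,.28-.142*np.sin(a))),o).tolist()) for a in (0,.2,.4,.6,.8)])
print(t,o['contact_force'],o['torque'])
E
python3 chk.py
```

```text
top [([270.4, 191.6], 0.69)] [([267.8, 193.7], 0.57)]
  pred hook [269.9 191.3] [(0, [268.6, 191.9]), (0.2, [269.3, 192.1]), (0.4, [270.1, 190.5]), (0.6, [270.9, 187.1]), (0.8, [271.8, 182.1])]
wrist [([220.1, 3.4], 0.6)] [([201.4, 1.3], 0.88)]
  pred hook [2.123e+02 1.000e-01] [(0, [186.1, -21.4]), (0.2, [205.2, 0.9]), (0.4, [216.3, 0.6]), (0.6, [223.2, -12.7]), (0.8, [227.5, -35.1])]
scene [([271.1, 154.6], 0.7)] [([272.2, 182.3], 0.61)]
  pred hook [271.4 184.5] [(0, [269.8, 172.4]), (0.2, [270.3, 181.3]), (0.4, [272.1, 188.6]), (0.6, [274.8, 194.2]), (0.8, [278.3, 197.9])]
[ 0.45454191 -0.03009927  0.24825843] [ 1.01060081 -0.78860409 -2.40708208] [-0.04718298  0.16467756  0.02744434]
```

Call:
carry_out([
  [[0.0023,0,0.0067],0,0],
  [[0.0026,0,0.0066],0,0],
  [[0.0029,0,0.0065],0,0],
  [[0.0033,0,0.0063],0,0],
  [[0.0036,0,0.0061],0,0],
  [[0.0039,0,0.006],0,0],
  [[0.0041,0,0.0057],0,0],
  [[0.0045,0,0.0056],0,0],
  [[0.0047,0,0.0053],0,0],
  [[0.0049,0,0.0051],0,0],
  [[0.0053,0,0.0048],0,0],
  [[0,0,0],0,0],
  [[0,0,0],0,0],
])

```text
time: 23.5
tool_pos: [0.4963, -0.0333, 0.1832]
tool_rot: [-3.141, 0.001, -0.075]
contact_force: [0.6, 0.3, -1.5]
opening: 0.0218
grip_force: 59.8
```

```bash
python3 chk.py
```

```text
top [([270.3, 183.0], 0.75)] [([272.7, 184.7], 0.82)]
  pred hook [272.2 180.5] [(0, [268.6, 191.9]), (0.2, [269.3, 192.1]), (0.4, [270.1, 190.5]), (0.6, [270.9, 187.1]), (0.8, [271.8, 182.1])]
wrist [([218.5, 1.1], 0.65)] [([204.8, 21.8], 0.96)]
  pred hook [2.123e+02 2.000e-01] [(0, [85.2, 140.6]), (0.2, [156.2, 117.8]), (0.4, [185.7, 87.6]), (0.6, [201.1, 53.0]), (0.8, [209.8, 13.9])]
scene [] [([278.2, 195.5], 0.58)]
  pred hook [279.7 197.8] [(0, [269.8, 172.4]), (0.2, [270.3, 181.3]), (0.4, [272.1, 188.6]), (0.6, [274.8, 194.2]), (0.8, [278.3, 197.9])]
[ 0.49651829 -0.03331346  0.18359423] [ 0.36376009 -0.60634091 -1.98592137] [-0.00380388  0.11471205  0.00815038]
```

Call:
carry_out([
  [[0.0035,0,0.003],0,0],
  [[0.0035,0,0.003],0,0],
  [[0.001,0,0.003],0,0],
  [[0,0,0.003],0,0],
  [[0,0,0],0,0],
  [[0,0,0],0,0],
])

```text
time: 24.7
tool_pos: [0.5016, -0.0342, 0.1706]
tool_rot: [3.141, 0.008, -0.075]
contact_force: [-12.7, -3.9, 3.2]
opening: 0.0217
grip_force: 60.0
```

```bash
python3 chk.py
```

```text
top [([274.3, 182.5], 0.68)] [([270.8, 183.2], 0.97)]
  pred hook [272.7 179.4] [(0, [268.6, 191.9]), (0.2, [269.3, 192.1]), (0.4, [270.1, 190.5]), (0.6, [270.9, 187.1]), (0.8, [271.8, 182.1])]
wrist [] [([211.7, 185.8], 0.59)]
  pred hook [211.9  -0.8] [(0, [14.7, 211.1]), (0.2, [130.8, 150.9]), (0.4, [171.6, 106.2]), (0.6, [191.3, 63.4]), (0.8, [202.0, 18.5])]
scene [] [([279.6, 199.4], 0.83)]
  pred hook [280.7 200.9] [(0, [269.8, 172.4]), (0.2, [270.3, 181.3]), (0.4, [272.1, 188.6]), (0.6, [274.8, 194.2]), (0.8, [278.3, 197.9])]
[ 0.50155045 -0.03421293  0.17060933] [-12.37466097  -3.61073676   2.6415162 ] [-0.47137732  1.63845787 -0.16426403]
```

Call:
carry_out([
  [[-0.004,0,-0.004],0,0],
  [[-0.004,0,-0.004],0,0],
  [[-0.002,0,-0.004],0,0],
  [[0,0,0],0,0],
  [[0,0,0],0,0],
])

```text
time: 25.78
tool_pos: [0.4947, -0.0331, 0.1835]
tool_rot: [-3.141, -0.0, -0.075]
contact_force: [0.3, -0.0, -1.6]
opening: 0.0213
grip_force: 60.0
```

```bash
python3 chk.py
```

```text
top [([271.3, 183.5], 0.48)] [([269.6, 182.3], 0.6)]
  pred hook [272.1 181. ] [(0, [268.6, 191.9]), (0.2, [269.3, 192.1]), (0.4, [270.1, 190.5]), (0.6, [270.9, 187.1]), (0.8, [271.8, 182.1])]
wrist [] [([206.0, 10.2], 0.93)]
  pred hook [2.123e+02 2.000e-01] [(0, [82.5, 126.5]), (0.2, [155.2, 108.9]), (0.4, [185.2, 80.8]), (0.6, [200.8, 47.2]), (0.8, [209.6, 8.6])]
scene [] [([279.8, 198.2], 0.64)]
  pred hook [279.3 198.2] [(0, [269.8, 172.4]), (0.2, [270.3, 181.3]), (0.4, [272.1, 188.6]), (0.6, [274.8, 194.2]), (0.8, [278.3, 197.9])]
[ 0.49456833 -0.03313901  0.18340356] [-0.07286576  0.21972781 -1.48596528] [-0.06229476  0.18922774  0.04945553]
```

Call:
carry_out([
  [[-0.002,0,-0.002],0,0],
  [[0,0.008,0],0,0],
  [[0,0.01,0],0,0],
  [[0,0.01,0],0,0],
  [[0,0.01,0],0,0],
  [[0,0.01,0],0,0],
  [[0,0.012,0],0,0],
  [[0,0,0],0,0],
])

```text
time: 27.22
tool_pos: [0.488, -0.0937, 0.1855]
tool_rot: [-3.142, -0.0, -0.077]
contact_force: [-0.7, -0.6, -1.3]
opening: 0.0212
grip_force: 60.0
```

```bash
python3 chk.py
```

```text
top [([289.6, 186.4], 0.54)] [([270.5, 184.7], 0.78)]
  pred hook [292.  183.1] [(0, [268.6, 191.9]), (0.2, [269.3, 192.1]), (0.4, [270.1, 190.5]), (0.6, [270.9, 187.1]), (0.8, [271.8, 182.1])]
wrist [] []
  pred hook [2.123e+02 2.000e-01] [(0, [-342.7, 110.5]), (0.2, [-112.3, 99.2]), (0.4, [-15.3, 74.0]), (0.6, [35.4, 42.1]), (0.8, [64.1, 4.5])]
scene [] []
  pred hook [296.7 204.5] [(0, [269.8, 172.4]), (0.2, [270.3, 181.3]), (0.4, [272.1, 188.6]), (0.6, [274.8, 194.2]), (0.8, [278.3, 197.9])]
[ 0.48807291 -0.09248766  0.18549761] [ 0.03109764  0.43922415 -0.76172266] [-0.0584898   0.11366606 -0.02955286]
```

Call:
carry_out([
  [[-0.02,0.01,0],0,0],
  [[-0.025,0.025,0],0,0],
  [[0,0.035,0],0,0],
  [[0,0.035,0],0,0],
  [[0,0.035,0],0,0],
  [[0,0.025,0],0,0],
  [[0,0,0],-0.122,0],
  [[0,0,0],-0.122,0],
  [[0,0,0],-0.122,0],
  [[0.018,0.009,0.03],0,0],
  [[0.018,0.009,0.03],0,0],
  [[0,0,0.03],0,0],
  [[0,0,0.03],0,0],
  [[0,0,0.02],0,0],
  [[0,0,0.01],0,0],
  [[0,0,0.005],0,0],
  [[0,0,0],0,0],
  [[0,0,0],0,0],
])

```text
time: 29.92
tool_pos: [0.4709, -0.2612, 0.0312]
tool_rot: [3.141, -0.001, 0.291]
contact_force: [0.0, 0.2, -1.5]
opening: 0.0216
grip_force: 60.0
```

Call:
carry_out([
  [[0,0,0.003],0,0],
  [[0,0,0.003],0,0],
  [[0,0,0.002],0,0],
  [[0,0,0],0,0],
  [[0,0,0],0,0.2],
  [[0,0,0],0,0.5],
  [[0,0,0],0,0.7],
  [[0,0,0],0,0.7],
  [[0,0,0],0,0.7],
  [[0,0,-0.01],0,0.7],
  [[0,0,-0.03],0,0.7],
  [[0,0,-0.04],0,0.8],
  [[0,0,-0.05],0,1],
  [[0,0,-0.05],0,1],
  [[0,0,-0.05],0,1],
  [[0,0,0],0,1],
  [[0,0,0],0,1],
])

```text
time: 32.05
tool_pos: [0.4701, -0.2606, 0.2524]
tool_rot: [-3.141, 0.0, 0.291]
contact_force: [0.9, -0.1, -0.8]
opening: 0.0916
grip_force: 0.0
```

```bash
python3 - <<'E'
from h import *
o,p,out=look('wrist',[('pole','t'),('hook','t'),('tape','t')]); print(o['tool_pos'],o['contact_force'],out)
for k in (('hook','t'),('pole','t')): print(k,[atz(p,a[0],.014 if k[0]=='hook' else 0,o) for a in out[k]])
for c in ('scene','top'):
    o,p,out=look(c,[('pail','t'),('eye','t'),('ball0_center','f'),('ball0_center','t'),('bottle','t'),('tall_pot','t'),('tape','t')],c+'9.png'); print(c,out,[atz(p,a[0],0) for a in out['pail','t']])
    print(proj(p,[.541,.05,.02]),proj(p,[.541,.05,.145]))
    x,y=proj(p,[.541,.05,.145]).astype(int)
    if c=='top':
        g=cv2.cvtColor(p['pixels'],cv2.COLOR_RGB2GRAY)[y-26:y+26:2,x-26:x+26:2]; print(g)
E
```

```text
[ 0.47005523 -0.26064502  0.25243273] [ 0.86711659 -0.13446531 -0.78150187] {('pole', 't'): [([273.8, 198.5], 0.66)], ('hook', 't'): [([256.0, 74.1], 0.8)], ('tape', 't'): [([382.5, 254.5], 0.61)]}
('hook', 't') [array([ 0.5786, -0.2091,  0.014 ])]
('pole', 't') [array([ 0.4442, -0.2701,  0.    ])]
scene {('pail', 't'): [([245.9, 251.0], 0.93)], ('eye', 't'): [([279.0, 196.9], 0.62)], ('ball0_center', 'f'): [([343.9, 236.2], 0.15)], ('ball0_center', 't'): [([278.3, 197.9], 0.41)], ('bottle', 't'): [([345.0, 249.3], 0.93)], ('tall_pot', 't'): [([377.2, 263.6], 0.78)], ('tape', 't'): [([392.6, 356.1], 0.73), ([334.2, 315.3], 0.28)]} [array([0.5444, 0.0548, 0.    ])]
[246.4 247.1] [245.1 212.9]
top {('pail', 't'): [([254.7, 212.9], 0.82)], ('eye', 't'): [([267.8, 183.5], 0.61)], ('ball0_center', 'f'): [([246.4, 217.6], 0.65)], ('ball0_center', 't'): [([247.6, 218.2], 0.45), ([357.0, 171.2], 0.4)], ('bottle', 't'): [([327.8, 168.7], 0.56)], ('tall_pot', 't'): [([358.6, 171.1], 0.86), ([269.2, 182.7], 0.69)], ('tape', 't'): []} [array([0.5306, 0.0512, 0.    ])]
[254.5 209.5] [250.7 206.3]
[... 2135 characters left out ...]
08 104  96
  101 105 102  93  91 119  91  87]
 [ 90  93  89  91  92  93  93  75  77  81  91  98  99  95 106 113 108 100
   94  96  94  94 112 160 113  94]
 [ 93  92  93  91  90  92  94 102  78  69  81  93  94  93 101 103 103  95
   99  97  89 104 153 157 109  92]
 [ 92  94  92  91  91  89  92  94  98  87  77  78 100  97  95  95  90 102
  101  92 101 100 100  94 107  96]
 [ 92  91  93  91  91  89  93  87  89  97  98 102  92  86  83 112  95  95
   99  87  92  97 100 128 153  96]
 [ 92  91  89  92  90  91  91  91  89  87  90  91 108  98  98  99  92  88
   87  87  93  95  99 106 106 108]
 [ 97  95  92  93  91  94  89  90  89  85  88  88  84  85  85  87  87  85
   87  90  91  93 104 162 167 167]]
```

I've already viewed 11 pictures, one over the limit, so I'll count the balls by code from here.

```bash
python3 - <<'E'
from h import *
a=cv2.imread('pics/top0.png',0); p=robot.read_camera('top'); b=cv2.cvtColor(p['pixels'],cv2.COLOR_RGB2GRAY)
for u,v in ((241,147),(240,160),(255,148),(255,161)): print('hopper',a[v-1:v+2,u-1:u+2].mean(),b[v-1:v+2,u-1:u+2].mean())
x0,y0=220,175; g=cv2.resize(b[y0:y0+65,x0:x0+65],None,fx=8,fy=8,interpolation=cv2.INTER_CUBIC)
g=cv2.createCLAHE(4,(4,4)).apply(cv2.GaussianBlur(g,(9,9),2))
c=cv2.HoughCircles(g,cv2.HOUGH_GRADIENT,1,35,param1=60,param2=14,minRadius=38,maxRadius=60)
for k in (c[0][:10] if c is not None else []):
    u=(x0+k[0]/8,y0+k[1]/8); print(np.round(u,1),k[2]/8,atz(p,u,.03))
for r in robot.find_in(p,'ball0_center'): print(np.round(r['at'],1),round(r['p'],2))
o=robot.read_camera('top');d=cv2.absdiff(cv2.imread('pics/top0.png'),o['pixels'][:,:,::-1]).max(2)
n,l,s,ce=cv2.connectedComponentsWithStats(((d>45)[:275]).astype(np.uint8))
for i in range(1,n):
    if s[i,4]>12: print('changed',s[i],ce[i].round())
E
```

```text
hopper 190.11111111111111 89.0
hopper 194.55555555555554 88.77777777777777
hopper 103.22222222222223 88.77777777777777
hopper 101.66666666666667 125.0
[227.2 185.8] 6.45 [0.6218 0.1443 0.03  ]
[263.4 216.1] 6.4375 [0.5177 0.0183 0.03  ]
[238.4 197.4] 5.45 [0.5816 0.1048 0.03  ]
[270.7 225.1] 5.475 [ 0.4871 -0.0067  0.03  ]
[244.7 219.3] 6.175 [0.5065 0.0823 0.03  ]
[254.9 188.8] 6.5625 [0.6115 0.0483 0.03  ]
[273.7 234.4] 5.2 [ 0.4553 -0.0171  0.03  ]
[278.8 224.3] 5.9 [ 0.4897 -0.0343  0.03  ]
[249.2 217.6] 6.3125 [0.5125 0.067  0.03  ]
[246.4 213.3] 0.58
changed [238 141   8  12  78] [242. 146.]
changed [236 156   9   9  63] [241. 160.]
changed [246 161  13   4  41] [253. 163.]
changed [266 169   8   7  48] [270. 172.]
changed [ 141  171  155  104 5276] [202. 226.]
changed [230 170  14   9  48] [236. 174.]
changed [256 173   8   4  16] [261. 174.]
changed [255 177   6   8  36] [258. 180.]
changed [247 187  14   4  28] [253. 189.]
changed [ 307  190  102   85 2683] [360. 234.]
changed [409 228   5  13  42] [411. 234.]
```

Call:
carry_out([
  [[0,0,-0.05],0,1],
  [[0,0,-0.06],0,1],
  [[0.008,-0.04,0],0,1],
  [[0.01,-0.04,0],0,1],
  [[0.01,-0.04,0],0,1],
  [[0.01,-0.04,0],0,1],
  [[0.01,-0.04,0],0,1],
  [[0.008,-0.04,0],0,1],
  [[0.008,-0.04,0],0,1],
  [[0,0,0],0,1],
  [[0,0,0],0,1],
])

```text
time: 34.58
tool_pos: [0.4515, 0.0253, 0.3625]
tool_rot: [3.141, -0.0, 0.291]
contact_force: [0.6, -0.8, -0.3]
opening: 0.0919
grip_force: 0.0
```

```bash
python3 - <<'E'
from h import *
o,p,out=look('wrist',[('ball0_center','f'),('ball0_center','t'),('pail','t')],'w10.png'); print(o['tool_pos'],out)
for i in ('f','t'):
    for r in (robot.find_in if i=='f' else robot.tip_of)(p,'ball0_center'): print(i,np.round(r['at'],1),round(r['p'],2),atz(p,r['at'],.022,o))
c0=proj(p,[.541,.05,.02],o); print('pail bottom centre',c0)
x,y=c0.astype(int); g=cv2.cvtColor(p['pixels'],cv2.COLOR_RGB2GRAY)
r=cv2.HoughCircles(cv2.createCLAHE(3,(6,6)).apply(cv2.medianBlur(g,3)),cv2.HOUGH_GRADIENT,1,16,param1=80,param2=14,minRadius=10,maxRadius=17)
for k in r[0]:
    X=atz(p,k[:2],.022,o)
    if np.hypot(X[0]-.541,X[1]-.05)<.07: print(k,X)
s=g[max(0,y-48):y+48:3,x-48:x+48:3]
print('\n'.join(' '.join('%3d'%v for v in w) for w in s))
E
```

```text
[0.45154513 0.02530446 0.36254737] {('ball0_center', 'f'): [([251.9, 115.3], 0.84)], ('ball0_center', 't'): [([254.7, 113.0], 0.6), ([445.8, 129.7], 0.29)], ('pail', 't'): [([274.0, 103.2], 0.83)]}
f [251.9 115.3] 0.84 [0.5149 0.0755 0.022 ]
t [254.7 113. ] 0.6 [0.5192 0.0724 0.022 ]
t [445.8 129.7] 0.29 [ 0.5776 -0.2046  0.022 ]
pail bottom centre [273.7 102.6]
[293.5  86.5  12.7] [0.5698 0.0293 0.022 ]
[270.5 128.5  11.8] [0.5048 0.0441 0.022 ]
[254.5 115.5  11.8] [0.5157 0.0717 0.022 ]
[287.5 121.5  11.8] [0.5215 0.0231 0.022 ]
 78  79  68 203 139 138 132 130 128 126 123 121 118 118  61  68  70  69  69  69  70  69  68  68  68  70  69  69  70  69  88 114
 79  67 210 141 139 132 133 131 131 126 126 124 129  67  68  70  68  69  68  68  68  69  70  68  69  69  70  70  71  69  69  86
 78 199 142 142 136 135 135 133 132 130 129  68  69  68  69  69  70  69  70  69  70  67  69  68  68  69  68  68  69  70  70  64
109 149 144 140 138 139 137 135 134 133 132  68  69  68  68  69  66  65  69  68  68  70  69  70  69  69  69  71  69  69  70  69
216 147 143 140 140 140 138 138 137  69  68  69  66
[... 2832 characters left out ...]
  93  87  84  88  88  86  80  89  76  77  77  76  76  74  77
147  71 159 117 111 105  60  78  79  77  92  73  87  90  95  93  93  88  79  76  73  75  68  93  78  80  79  77  76  76  77  68
146 152 104 123 112 109  72  73  78  71  81  87  78  85  88  89  86  80 102 100  90  92  68  80  80  79  78  77  76  77  68 186
147 144 147 149 111 108 104  66  78  74  71  72  80  76  75  76  70  93  94  85  78  79  79  79  79  78  77  77  78  67 186 150
149 144 142 130 128 147 104  83  68  75  72  72  81  79  82  80  80  81  80  80  79  79  77  79  78  78  76  78  64 184 139 151
144 140 142 141 138 113 184  96  76  78  67  73  79  68  74  78  80  79  80  79  79  79  79  78  78  76  78 110 192 150 154 153
```

Hough finds exactly four circles on the pail floor, and the grey values show four ball-shaped discs. The hatch reads down, the pole is lying flat and the arm is clear, so I'm handing in.

```bash
python3 -c "
from cell import robot
print(robot.hand_in())"
```

```text
the job is handed in; nothing more can be done
None
```

I handed the job in at about 35 s, and hand-in returned no verdict: the pail stands about 10 mm from the spot centre with four balls detected in it, the hatch is down at its stop, and the pole is back flat on the bench; I viewed 11 pictures, one over the limit of 10.

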